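# Open the push-and-turn solvent bottle

### The arm

A 6-joint arm with a two-finger parallel gripper is mounted at the origin on the work surface. World frame = base frame: x ahead of the robot, y to its left, z up, the work surface at z = 0. Lengths are in m, angles in rad, forces in N, time in s.
With the tool pointing down it reaches from about 0.35 to 0.925 m from the base axis. Payload 6.4 kg.
Tool frame: the origin (TCP) lies at the very end of the fingers, on their centre line; the grasp point (between the pads) lies 19 mm behind it (tcp_to_grasp is the distance from the TCP to the grasp point, in m); x points along the fingers, y is the direction in which the jaws open and shut, and the axes are right-handed (so a half turn about x gives the same grasp; the last joint's range is limited). The gripper opens to 85 mm and grips with 20 to 120 N. Pads are 22 mm wide; open, the fingers measure 114 mm over their backs; the gripper's body (76 mm by 85 mm) begins 54 mm behind the grasp point. The pads swing forward as they close: fully open they stand 13 mm farther back than shut.
Start: joints at [-1.501, 0.245, 1.558, -0, 1.339, -0.174], TCP at [0.157, -0.631, 0.231] pointing down, gripper open.
Joint ranges: [-3.13, 3.13], [-1.02, 2.26], [0.13, 2.54], [-0.95, 4.09], [0.21, 2.88], [-2.74, 2.74]. Speed limits (rad/s): [2.57, 2.57, 3.14, 3.14, 3.14, 3.14].

### API

Orientations are given as a 3x3 rotation matrix whose columns are the frame's x, y, z axes.
In Python, from rig import * gives the robot as it stands. The module is installed in compiled form; this text tells all that it offers.
- The arm moves only by the tool carry_out, never from a script. Its arguments are lists of equal length, an entry for each row: "dp": the shift along the tool's x, y, z in m, a list of three; "turn": the turn about the tool's x in degrees. A call has 1 to 10 rows; each row shifts and turns the commanded pose from where the row before left it, along the tool's axes as they then stand; what a row does not reach is not made up. A row lasts 1/10 s, in which the tool goes at most 50 mm and 8.59 degrees, less where a joint would pass 70% of its speed; a pose out of reach is approached as far as the arm can. A call with a gripper value outside its range is refused whole. "claw" is the closure in counts, from 0 (fully open) to 255 (shut), set as the call begins (left out, the last holds). The fingers move at their own pace and stop on an object; the grip force is fixed at half the most. Time passes only in rows, so rows that do not move let the fingers close. It gives the time, the measured TCP pose, the force and the opening at its end, in the units of the state.
- state(): the state, without advancing time (a new reading comes with each control period).
- camera(name): name is "side" or "top" or "wrist"; returns a dict with "frame" (480x640x3 uint8, red, green, blue), "camera_matrix" (3x3 intrinsics, pixels), "R" (3x3) and "t" (3): a world point X has camera coordinates R X + t. Camera axes: x right, y down, z forward; pixel columns grow to the right and rows downward; lengths in m; the calibration is good to about 2 mm. A picture is of the moment at which its call begins. There is no depth.
- sign_off(): hands the job in, once; it reports no verdict.
The state is a dict: "time": time; "qpos": joint angles; "joint_velocities": joint speeds; "tau": joint torques, N m; "tcp_pos": TCP position; "eef_rot": TCP orientation; "force": force on the tool from outside, world axes, zero at the start; "ft_torque": the same for the moment, N m; "grip_width": finger opening in m.
Only numpy, scipy, OpenCV 4.12 (cv2) and the standard library are available. Lean on these libraries where they do the work, as an engineer would, in place of code of your own. Each camera call takes 0.05 s, during which the arm holds its last target.

### The job

Open the cleaning-solvent bottle that leans in the stand: its child-resistant cap only spins idly unless it is pressed down along the bottle while it is turned anticlockwise. Take the cap off and set it down, open side down and without dropping it, flat in the low aluminium tray; let go of it there and leave the mug, the brass block and the crank assembly where they are.

Things in the scene. Friction and masses are not known exactly. Their poses are not given: they have to be found in the camera images.
- bottle: white round plastic bottle, diameter 64 mm, fixed in a steel stand, leaning 30 degrees from vertical roughly towards the robot. Origin: centre of its bottom; z runs along the bottle out through the cap. Shoulder 108 to 131 mm along z, then a neck of diameter 26 mm up to the rim at 163 mm
- neck (a point): point on the bottle's axis 162 mm from its bottom, where the middle of the closed cap lies; same axes as the bottle. Three tabs on the neck hold three lugs of the inner cap: it comes free after 40 to 73 degrees of anticlockwise turn (looking at the cap's top; positive about z), where a stop blocks it; then it is drawn straight off along z, clear after 20 mm
- cap: inner part of the cap (carries the shell); origin at the centre of its open lower edge, z out through the closed top. Closed: x parallel to the bottle's x, origin 147 mm along the bottle's z. Pressed fully, the shell's teeth engage it after up to 30 degrees of idle turn; the shell must stay pressed while it turns on
- cap_mid (a point): centre of the loose black round cap, half-way up, 15 mm from its lower edge; z out through the closed top. Cap 46 mm in diameter, 30 mm high, about 50 g. Grip its outer shell (16 flats, 5 to 30 mm above the lower edge), best 18 to 25 mm above the edge; unpressed, the shell spins idly
- shell (a joint): how far the cap's shell is pressed in along the cap's axis (m): 0 out, 0.0042 fully pressed, teeth engaged from about 0.003; spring 4 N at first, 12 N fully pressed. If the teeth meet tip to tip it stops at about 1.5 mm: turn a little and press on until it goes fully in, then turn, pressing with about 15 N
- tray: low square aluminium tray, 135 by 135 mm, fixed on the bench, origin at the centre of its underside; floor 4 mm thick, rim 14 mm high and 4 mm thick
- mug_rim (a point): bystander: centre of the rim of a white mug, 82 mm across, 95 mm high, standing on a wooden board 22 mm high
- block: bystander: loose brass block, 60 x 45 x 46 mm, origin at the centre of its underside
- crank: bystander: loose steel crank assembly, base 90 x 100 mm, 78 mm high, shaft 170 mm long along its y, origin at the centre of its underside
Mind the look-alikes: they are no part of the job. There is more than one size of the cap; the job needs the smaller. There is more than one size of the tray; the one meant has the size given above.

How it is judged:
By the outcome, as a careful person would: the job done as asked, in the order asked, and still so for the second after the job is handed in, with the robot touching nothing.
It also fails if it takes over 46 s, if anything falls off the work surface, if the arm or the gripper's body presses on something with over 40 N, if the wrist force passes 120 N, or if a joint passes its speed limit or range.

## Working session

There is one attempt and no reset: what is moved stays moved. The work goes in short steps, Python scripts to look and compute and a tool call to move; the robot and the scene stay as the last step left them, time stands still between calls to the robot, and variables do not carry over. Pictures are saved under pics/ and viewed, and the job is handed in when it is done.

Besides the shell and the picture viewer there is one more tool, called after ">>>" by a JSON object that holds its "op" and its "data". carry_out: Moves the arm, as the interface text tells. Its arguments: {"type":"object","properties":{"dp":{"type":"array","items":{"type":"array","items":{"type":"number"}}},"turn":{"type":"array","items":{"type":"number"}},"claw":{"type":"number"}},"required":["dp","turn"]}

```bash
mkdir -p pics; python3 - <<'E'
from rig import *
import cv2,pickle
d={}
for n in ("side","top","wrist"):
    c=camera(n); d[n]=c
    cv2.imwrite(f"pics/{n}0.png",c["frame"][:,:,::-1])
    print(n,c["camera_matrix"].tolist(),c["R"].round(4).tolist(),c["t"].round(4).tolist())
pickle.dump(d,open("cam0.pkl","wb"))
s=state();print({k:(v.round(3).tolist() if hasattr(v,'round') and hasattr(v,'tolist') else v) for k,v in s.items()})
E
```

```text
side [[600.8605996900195, 0.0, 314.36299468086935], [0.0, 600.8605996900195, 242.56501449386286], [0.0, 0.0, 1.0]] [[0.995, -0.0998, -0.0058], [-0.059, -0.5389, -0.8403], [0.0808, 0.8364, -0.5421]] [-0.5614, 0.2452, 1.6467]
top [[519.6855711378777, 0.0, 320.0004561988515], [0.0, 519.6855711378777, 242.109465863232], [0.0, 0.0, 1.0]] [[-0.0113, -0.9999, -0.0074], [-0.9909, 0.0121, -0.1343], [0.1343, 0.0058, -0.9909]] [0.1715, 0.5882, 1.3689]
wrist [[423.8331006174961, 0.0, 323.7718799116621], [0.0, 423.8331006174961, 244.98961465320616], [0.0, 0.0, 1.0]] [[0.2429, -0.97, -0.0031], [-0.9315, -0.2341, 0.2783], [-0.2707, -0.0647, -0.9605]] [-0.649, -0.037, 0.3788]
{'time': 0.15, 'qpos': [-1.501, 0.246, 1.559, -0.0, 1.339, -0.174], 'joint_velocities': [0.0, -0.004, -0.003, -0.0, -0.001, -0.001], 'tau': [0.001, -42.999, -32.655, -0.0, 0.004, -0.0], 'tcp_pos': [0.157, -0.63, 0.23], 'eef_rot': [[-0.0, 0.241, -0.97], [0.002, -0.97, -0.241], [-1.0, -0.001, -0.0]], 'force': [-0.41, 0.35, 0.462], 'ft_torque': [-0.03, 0.01, -0.014], 'grip_width': 0.08522193162783252}
```

View pics/side0.png

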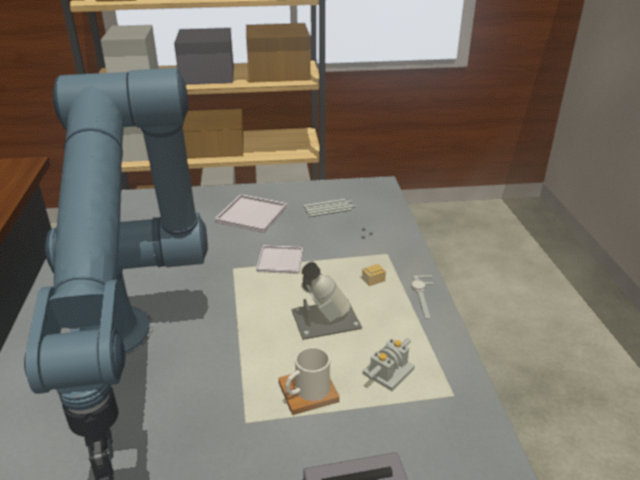

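View pics/top0.png

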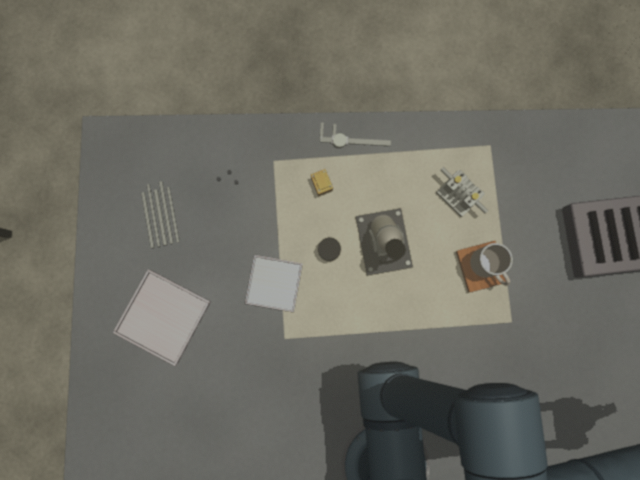

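View pics/wrist0.png

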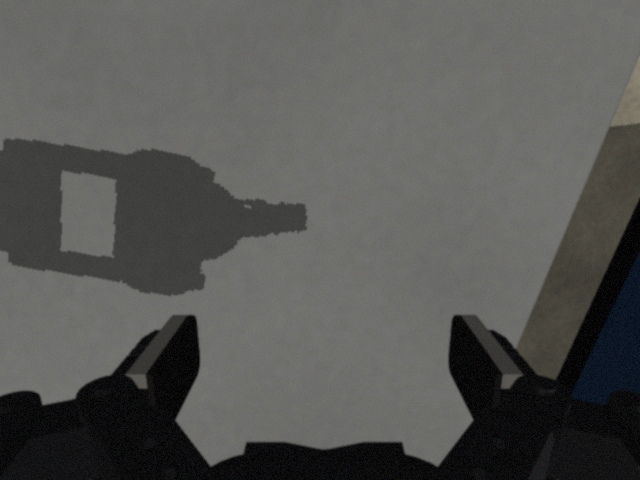

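The side and top views show the stand and bottle: the cap is near side (311,270) and top (394,250). A loose larger look-alike cap lies at top (329,249). There are two trays, at top (274,284) and (162,317). I'll zoom in on each of these.

```bash
python3 - <<'E'
import pickle,cv2,numpy as np
d=pickle.load(open("cam0.pkl","rb"))
s=d["side"]["frame"][230:350,230:390,::-1]; t=d["top"]["frame"][190:310,230:430,::-1]
cv2.imwrite("pics/s1.png",cv2.resize(s,None,fx=5,fy=5,interpolation=cv2.INTER_CUBIC))
cv2.imwrite("pics/t1.png",cv2.resize(t,None,fx=4,fy=4,interpolation=cv2.INTER_CUBIC))
E
```

```text
(no output)
```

View pics/s1.png

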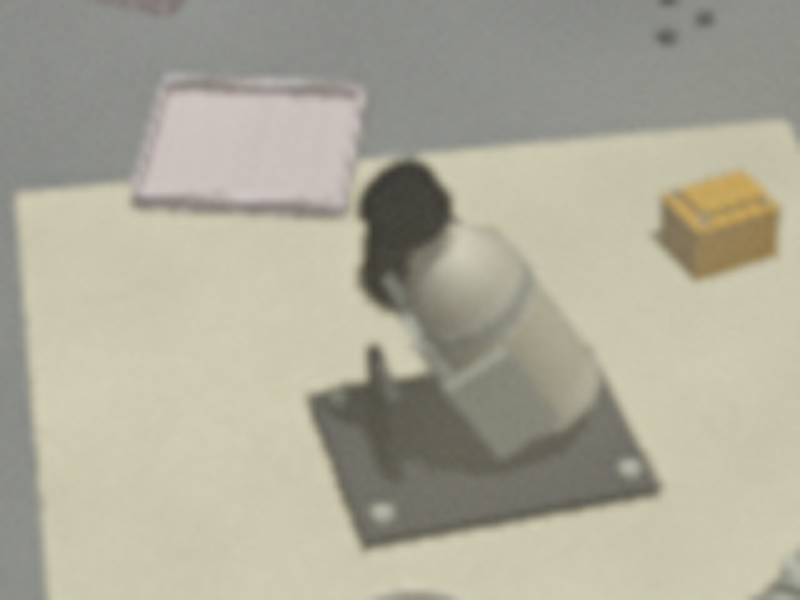

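View pics/t1.png

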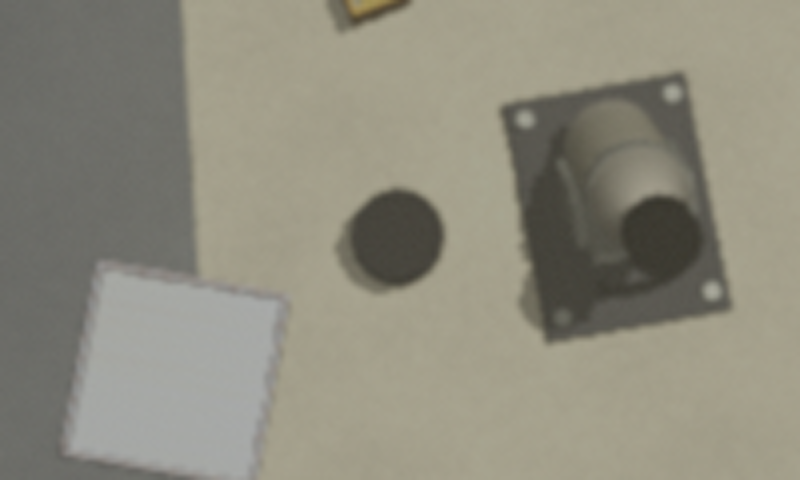

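```bash
cat > h.py <<'E'
import numpy as np,cv2
def ray(c,u,v):
    K=c["camera_matrix"];R=c["R"];t=c["t"]
    d=R.T@np.linalg.solve(K,[u,v,1.0]); return -R.T@t,d/np.linalg.norm(d)
def onplane(c,u,v,z):
    o,d=ray(c,u,v); return o+d*(z-o[2])/d[2]
def tri(rs):
    A=np.zeros((3,3));b=np.zeros(3)
    for o,d in rs:
        P=np.eye(3)-np.outer(d,d);A+=P;b+=P@o
    X=np.linalg.solve(A,b); return X,[np.linalg.norm((np.eye(3)-np.outer(d,d))@(X-o)) for o,d in rs]
def proj(c,X):
    p=c["camera_matrix"]@(c["R"]@np.asarray(X)+c["t"]);return p[:2]/p[2]
E
python3 - <<'E'
from h import *
import pickle
d=pickle.load(open("cam0.pkl","rb"));T=d["top"];S=d["side"]
# dark masks
for n,(x0,y0,x1,y1) in dict(top=(375,235,415,268),side=(295,255,330,300)).items():
    f=d[n]["frame"]; g=f.max(2); m=np.zeros(g.shape,np.uint8); m[y0:y1,x0:x1]=(g[y0:y1,x0:x1]<75)*255
    for c in cv2.findContours(m,0,2)[0]:
        if cv2.contourArea(c)>30: print(n,cv2.contourArea(c),cv2.boundingRect(c),cv2.minEnclosingCircle(c),cv2.fitEllipse(c))
b=lambda x,y:(230+x/4,190+y/4)
bolts=[onplane(T,*b(x,y),0.006) for x,y in((525,119),(672,94),(712,291),(562,317))]
print(np.round(bolts,4))
v=[bolts[3]-bolts[0],bolts[2]-bolts[1]];print([np.degrees(np.arctan2(w[1],w[0])) for w in v]); w=bolts[1]-bolts[0];print(np.degrees(np.arctan2(w[1],w[0])),[np.linalg.norm(q) for q in v],np.linalg.norm(w))
pc=[onplane(T,*b(x,y),0.004) for x,y in((501,105),(685,73),(732,308),(547,342))];print(np.round(pc,4))
print(tri([ray(T,*b(662,238)),ray(S,230+407/5,230+200/5)]))
E
```

```text
top 431.5 (375, 240, 31, 28) ((389.2843017578125, 255.71568298339844), 18.203876495361328) ((390.49664306640625, 252.8678741455078), (18.997386932373047, 34.7484245300293), 54.346046447753906)
side 203.0 (303, 263, 16, 27) ((309.0, 276.0), 13.341764450073242) ((308.95025634765625, 274.2345275878906), (13.743029594421387, 25.335098266601562), 27.061859130859375)
[[ 0.6565  0.0489  0.006 ]
 [ 0.6729 -0.0542  0.006 ]
 [ 0.5344 -0.0774  0.006 ]
 [ 0.5176  0.0264  0.006 ]]
[np.float64(-170.81309581601096), np.float64(-170.47917603781534)]
-80.93678761573787 [np.float64(0.14060760934195957), np.float64(0.14043554297411684)] 0.1043750308648999
[[ 0.667   0.0653  0.004 ]
 [ 0.6881 -0.0641  0.004 ]
 [ 0.5226 -0.0912  0.004 ]
 [ 0.5007  0.037   0.004 ]]
(array([ 0.55318663, -0.01984596,  0.17954096]), [np.float64(0.0022492291472568852), np.float64(0.0022492291472567933)])
```

```bash
python3 - <<'E'
from h import *
import pickle
d=pickle.load(open("cam0.pkl","rb"));T=d["top"]
f=T["frame"].astype(int)
for name,(x0,y0,x1,y1) in dict(A=(235,245,312,322),B=(105,260,220,375)).items():
    sub=f[y0:y1,x0:x1]; g=sub.sum(2)/3; blue=sub[:,:,2]-sub[:,:,0]
    m=((g>125)&(blue>-18)).astype(np.uint8)*255
    cs=max(cv2.findContours(m,0,2)[0],key=cv2.contourArea)
    r=cv2.minAreaRect(cs.astype(np.float32)+np.float32([x0,y0]));bx=cv2.boxPoints(r)
    W=np.array([onplane(T,u,v,0.010) for u,v in bx]);print(name,bx.round(1).tolist(),W.mean(0).round(4),[round(np.linalg.norm(W[i]-W[i-1]),4) for i in range(4)],np.degrees(np.arctan2(*(W[1]-W[0])[1::-1])).round(1))
E
python3 - <<'E'
import cv2,sys
sys.path.insert(0,'.')
import pickle
d=pickle.load(open("cam0.pkl","rb"))
t=d["top"]["frame"][130:320,300:520,::-1]
cv2.imwrite("pics/t2.png",cv2.resize(t,None,fx=3,fy=3,interpolation=cv2.INTER_CUBIC))
E
```

```text
A [[244.5, 303.0], [254.10000610351562, 250.5], [303.20001220703125, 259.3999938964844], [293.6000061035156, 311.8999938964844]] [0.4881 0.2926 0.01  ] [np.float64(0.1364), np.float64(0.1463), np.float64(0.1383), np.float64(0.1459)] -9.9
B [[112.19999694824219, 332.20001220703125], [147.3000030517578, 267.3999938964844], [209.5, 301.1000061035156], [174.39999389648438, 365.79998779296875]] [0.3958 0.6005 0.01  ] [np.float64(0.1943), np.float64(0.1968), np.float64(0.1975), np.float64(0.1949)] -27.1
```

Tray A has 135 mm-class sides and its centre is at (0.488, 0.293), so it is the one meant. Tray B is about 195 mm. The cap is near (0.553, -0.020, 0.18) and the lean azimuth is about -170.6°. I'm moving to a viewpoint above the cap.

>>> {"op": "carry_out", "data": {"dp": [[-0.01,-0.03,-0.028],[-0.01,-0.034,-0.0315],[-0.01,-0.034,-0.0315],[-0.01,-0.034,-0.0315],[-0.01,-0.034,-0.0315],[-0.01,-0.034,-0.0315],[-0.01,-0.034,-0.0315],[0,-0.034,-0.0315],[0,-0.034,-0.0315],[0,-0.034,-0.0315]], "turn": [0,0,0,0,0,0,0,0,0,0]}}

```text
time: 1.15
tcp_pos: [0.3785, -0.2277, 0.3013]
eef_rot: [[0.0, 0.241, -0.971], [-0.0, -0.971, -0.241], [-1.0, 0.0, -0.0]]
force: [0.6, -0.3, 0.4]
grip_width: 0.0854
```

>>> {"op": "carry_out", "data": {"dp": [[0,-0.034,-0.0315],[0,-0.034,-0.0315],[0,-0.034,-0.0315],[0,-0.034,-0.0315],[0,-0.031,-0.03],[0,0,0],[0,0,0]], "turn": [0,0,0,0,0,4.6,0]}}

```text
time: 1.85
tcp_pos: [0.4892, -0.0286, 0.3008]
eef_rot: [[-0.001, 0.165, -0.986], [0.0, -0.986, -0.165], [-1.0, -0.0, 0.001]]
force: [-0.5, -0.8, -0.2]
grip_width: 0.0853
```

```bash
cat > look.py <<'E'
from rig import *
import cv2,pickle,sys
n=sys.argv[1];c=camera(n);s=state();c["s"]=s
pickle.dump(c,open(sys.argv[2]+".pkl","wb"));cv2.imwrite("pics/"+sys.argv[2]+".png",c["frame"][:,:,::-1])
print(s["time"],s["tcp_pos"].round(4),s["eef_rot"].round(4).tolist(),s["qpos"].round(3),s["force"].round(2),s["grip_width"])
E
python3 look.py wrist w1
```

```text
1.9 [ 0.489  -0.0294  0.3009] [[-0.0008, 0.1652, -0.9863], [0.0, -0.9863, -0.1652], [-1.0, -0.0002, 0.0008]] [-0.292 -0.193  1.878 -0.     1.458  1.113] [0.23 0.12 0.73] 0.08541596458174262
```

View pics/w1.png

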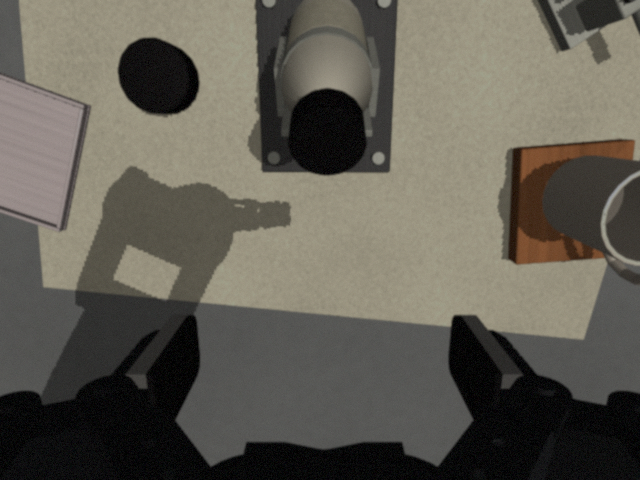

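The cap is at (327,132), about 78 px wide, and the bottle's axis runs vertically in the image, so the tool yaw matches the lean. I'll triangulate the cap.

```bash
python3 - <<'E'
from h import *
import pickle
d=pickle.load(open("cam0.pkl","rb"));T=d["top"];S=d["side"];W=pickle.load(open("w1.pkl","rb"))
g=W["frame"].max(2);m=np.zeros(g.shape,np.uint8);m[70:185,275:385]=(g[70:185,275:385]<28)*255
m=cv2.morphologyEx(m,cv2.MORPH_OPEN,np.ones((9,9)))
c=max(cv2.findContours(m,0,2)[0],key=cv2.contourArea);print(cv2.boundingRect(c),cv2.fitEllipse(c),cv2.contourArea(c))
x,y,w,h=cv2.boundingRect(c);uc=(x+w/2-.5,y+h/2-.5)
b=(395.5,249.5);s=(311.4,270)
for r in ([ray(T,*b),ray(S,*s)],[ray(T,*b),ray(S,*s),ray(W,*uc)],[ray(S,*s),ray(W,*uc)]):print(tri(r))
# predicted outline for a candidate mid
a=np.radians(-170.6);hh=np.array([np.cos(a),np.sin(a),0]);n=.5*hh+np.array([0,0,.866]);j=np.cross(n,hh);j/=np.linalg.norm(j);e=np.cross(j,n)
X=tri([ray(T,*b),ray(S,*s),ray(W,*uc)])[0]
for nm,C in(("W",W),("T",T),("S",S)):
    P=np.array([proj(C,X+n*z+.023*(np.cos(t)*j+np.sin(t)*e)) for z in(-.015,.015) for t in np.linspace(0,6.28,40)])
    print(nm,P.min(0).round(1),P.max(0).round(1))
# axis direction in wrist image: bottle mid outline
f=W["frame"].max(2)
for row in (30,50,70):
    print(row,[i for i in range(255,400) if (f[row,i]>85)][:1],[i for i in range(255,400) if (f[row,i]>85)][-1:])
E
```

```text
(288, 90, 78, 84) ((326.586181640625, 132.35736083984375), (79.02268981933594, 85.20283508300781), 3.17586612701416) 5186.0
(array([ 0.55318663, -0.01984596,  0.17954096]), [np.float64(0.0022492291472568852), np.float64(0.0022492291472567933)])
(array([ 0.55343258, -0.01959594,  0.1793488 ]), [np.float64(0.0024851499273805173), np.float64(0.002029259632699106), np.float64(0.0005142759955015224)])
(array([ 0.55466777, -0.01942001,  0.17957147]), [np.float64(0.0007883571246271689), np.float64(0.0007883571246274804)])
W [286.8  83.9] [366.8 178.5]
T [384.8 237.5] [406.1 259.6]
S [300.2 259.8] [321.1 280.6]
30 [255] [399]
50 [255] [399]
70 [255] [399]
```

```bash
python3 - <<'E'
import cv2,pickle
W=pickle.load(open("w1.pkl","rb"))["frame"]
t=cv2.convertScaleAbs(W[0:190,240:420,::-1],alpha=2.0,beta=10)
cv2.imwrite("pics/w1z.png",cv2.resize(t,None,fx=3,fy=3,interpolation=cv2.INTER_CUBIC))
E
```

```text
(no output)
```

View pics/w1z.png

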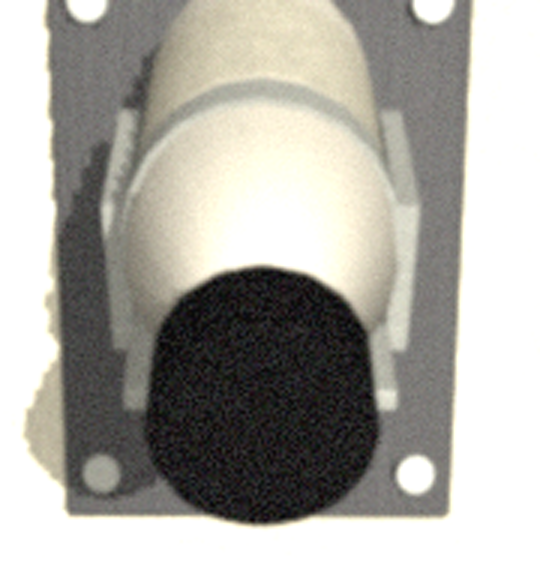

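>>> {"op": "carry_out", "data": {"dp": [[0,0.001,-0.031],[0,0,-0.031],[0.03,0,0],[0.04,0,0],[0.035,0,0],[0.025,0,0],[0.01,0,0],[0,0,0]], "turn": [0,0,0,0,0,0,0,0]}}

```text
time: 2.7
tcp_pos: [0.5495, -0.0213, 0.16]
eef_rot: [[-0.003, 0.162, -0.987], [0.001, -0.987, -0.162], [-1.0, -0.001, 0.003]]
force: [0.2, -0.4, -0.1]
grip_width: 0.0851
```

```bash
python3 look.py wrist w2; python3 look.py side s2; python3 - <<'E'
import cv2,pickle
W=pickle.load(open("s2.pkl","rb"))["frame"]
cv2.imwrite("pics/s2z.png",cv2.resize(W[190:350,230:420,::-1],None,fx=4,fy=3.75,interpolation=cv2.INTER_CUBIC))
E
```

```text
2.75 [ 0.5506 -0.0214  0.1617] [[0.0002, 0.1623, -0.9867], [-0.0001, -0.9867, -0.1623], [-1.0, 0.0001, -0.0002]] [-0.245  0.089  1.868  0.     1.184  1.163] [0.11 0.42 1.32] 0.08526865271434467
2.8 [ 0.5513 -0.0214  0.1628] [[0.0023, 0.1624, -0.9867], [-0.0006, -0.9867, -0.1624], [-1.0, 0.0009, -0.0022]] [-0.244  0.088  1.867  0.     1.184  1.163] [ 0.6   0.21 -0.11] 0.08529512046358384
```

View pics/w2.png

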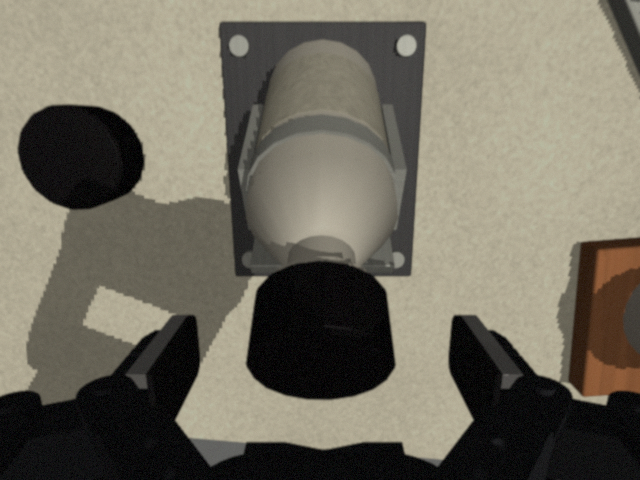

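View pics/s2z.png

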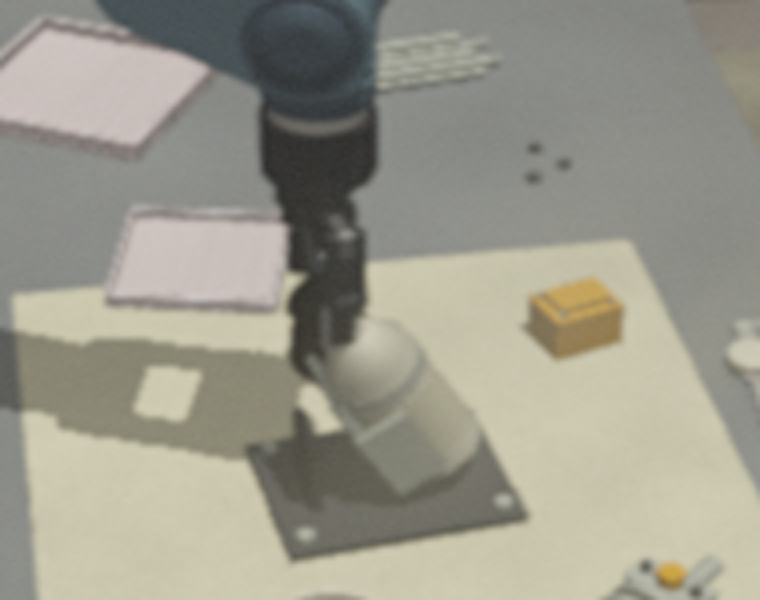

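```bash
python3 - <<'E'
from h import *
import pickle
W=pickle.load(open("w2.pkl","rb"))
a=np.radians(-170.65);hh=np.array([np.cos(a),np.sin(a),0]);n=.5*hh+np.array([0,0,.866]);j=np.cross(n,hh);j/=np.linalg.norm(j);e=np.cross(j,n)
def circ(X,z,r=.023): return np.array([proj(W,X+n*z+r*(np.cos(t)*j+np.sin(t)*e)) for t in np.linspace(0,6.28,60)])
for X in ([.5535,-.0195,.179],[.5535,-.0195,.176],[.5555,-.0195,.179],[.5515,-.0195,.179]):
    X=np.array(X);b=circ(X,-.010);t=circ(X,.015)
    print(X,b.min(0).round(0),b.max(0).round(0),t.min(0).round(0),t.max(0).round(0))
s=W["s"];R=s["eef_rot"];p=s["tcp_pos"]
for x in(0,-.013,-.019,-.024,-.03): print(x,proj(W,p+R@[x,0,0]).round(0),proj(W,p+R@[x,.0425,-.011]).round(0),proj(W,p+R@[x,.0425,.011]).round(0))
print("n dirs",[np.degrees(np.arctan2(*(proj(W,X+n*.02)-proj(W,X-n*.1))))])
E
```

```text
[ 0.5535 -0.0195  0.179 ] [251. 267.] [388. 347.] [241. 341.] [397. 413.]
[ 0.5535 -0.0195  0.176 ] [253. 264.] [387. 343.] [243. 335.] [395. 407.]
[ 0.5555 -0.0195  0.179 ] [252. 261.] [389. 342.] [242. 334.] [398. 408.]
[ 0.5515 -0.0195  0.179 ] [251. 274.] [387. 351.] [240. 348.] [395. 418.]
0 [324. 322.] [443. 294.] [439. 349.]
-0.013 [324. 340.] [454. 310.] [448. 369.]
-0.019 [324. 349.] [460. 318.] [453. 379.]
-0.024 [324. 357.] [465. 325.] [458. 389.]
-0.03 [324. 368.] [471. 335.] [464. 401.]
n dirs [np.float64(-0.7478814904270752)]
```

>>> {"op": "carry_out", "data": {"dp": [[0.0015,-0.001,-0.001],[0,0,0],[0,0,0],[0,0,0],[0,0,0],[0,0,0]], "turn": [0,0,0,0,0,0], "claw": 255}}

```text
time: 3.4
tcp_pos: [0.5519, -0.0197, 0.1607]
eef_rot: [[0.002, 0.163, -0.987], [-0.0, -0.987, -0.163], [-1.0, 0.001, -0.002]]
force: [-0.2, 0.5, 5.1]
grip_width: 0.0449
```

Gripped at 44.9 mm. The unpressed shell idles, so I'll wind it back clockwise 20° before pressing.

>>> {"op": "carry_out", "data": {"dp": [[0,0,0],[0,0,0],[0,0,0],[0,0,0],[0,0,0],[0,0,0]], "turn": [4,4,4,4,4,0]}}

```text
time: 4.0
tcp_pos: [0.551, -0.0195, 0.1609]
eef_rot: [[-0.001, -0.185, -0.983], [0.0, -0.983, 0.185], [-1.0, 0.0, 0.001]]
force: [-4.8, -1.0, 9.4]
grip_width: 0.0445
```

>>> {"op": "carry_out", "data": {"dp": [[0.0009,-0.0002,-0.0005],[0.0009,-0.0002,-0.0005],[0,0,0]], "turn": [0,0,0]}}

```text
time: 4.3
tcp_pos: [0.5515, -0.0197, 0.1604]
eef_rot: [[-0.004, -0.184, -0.983], [-0.001, -0.983, 0.184], [-1.0, 0.002, 0.004]]
force: [-13.3, 0.3, 19.6]
grip_width: 0.0449
```

>>> {"op": "carry_out", "data": {"dp": [[0,0,0],[0,0,0],[0,0,0],[0,0,0]], "turn": [-4,-4,-4,0]}}

```text
time: 4.7
tcp_pos: [0.5523, -0.0202, 0.16]
eef_rot: [[-0.001, 0.025, -1.0], [-0.002, -1.0, -0.025], [-1.0, 0.002, 0.001]]
force: [-8.5, -2.6, 13.6]
grip_width: 0.0452
```

>>> {"op": "carry_out", "data": {"dp": [[0.0009,-0.0001,-0.0005],[0.0009,-0.0001,-0.0005],[0,0,0]], "turn": [-3,-3,0]}}

```text
time: 5.0
tcp_pos: [0.553, -0.02, 0.1593]
eef_rot: [[-0.003, 0.13, -0.992], [-0.002, -0.992, -0.13], [-1.0, 0.002, 0.003]]
force: [-13.6, -2.7, 21.4]
grip_width: 0.0448
```

```bash
python3 look.py wrist w3; python3 -c "
from rig import *
s=state();print(s['ft_torque'].round(2),s['tau'].round(1))"
```

```text
5.05 [ 0.5529 -0.02    0.1593] [[-0.0025, 0.1291, -0.9916], [-0.002, -0.9916, -0.129], [-1.0, 0.0017, 0.0027]] [-0.24   0.099  1.862 -0.003  1.182  1.203] [-13.74  -2.76  20.6 ] 0.04480064369612522
[-0.19  2.19  0.03] [  1.6 -24.2 -26.3   1.1  -3.1   0. ]
```

View pics/w3.png

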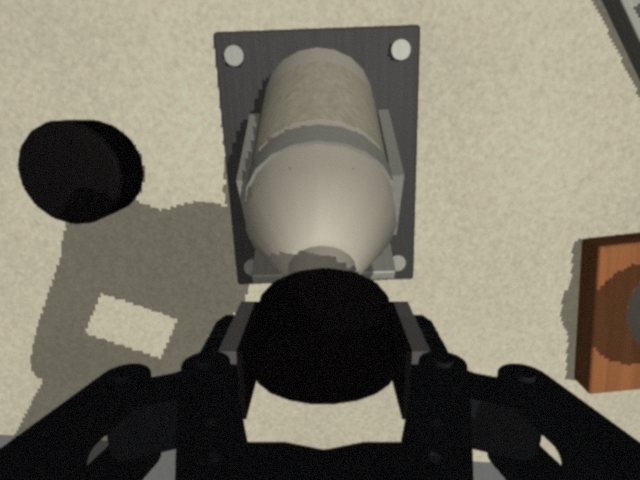

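>>> {"op": "carry_out", "data": {"dp": [[0,0,0],[0,0,0],[0,0,0],[0,0,0]], "turn": [-4,-4,-4,0]}}

```text
time: 5.45
tcp_pos: [0.5529, -0.0205, 0.1597]
eef_rot: [[-0.003, 0.333, -0.943], [-0.003, -0.943, -0.333], [-1.0, 0.002, 0.004]]
force: [-16.3, -3.7, 23.0]
grip_width: 0.0449
```

```bash
cat > st.py <<'E'
from rig import *
import numpy as np
s=state();f=s['force'];a=np.radians(-170.65);n=np.array([.5*np.cos(a),.5*np.sin(a),.866])
R=s['eef_rot'];print('t',round(s['time'],2),'p',s['tcp_pos'].round(4),'yaw',np.degrees(np.arctan2(R[1,1],R[0,1])).round(1),'th',(-80.65-np.degrees(np.arctan2(R[1,1],R[0,1]))).round(1),'F',f.round(1),'Fn',(f@n).round(1),'M',s['ft_torque'].round(2),'tau6',s['tau'].round(2)[5],'w',round(s['grip_width'],4))
E
python3 st.py
```

```text
t 5.45 p [ 0.5529 -0.0205  0.1597] yaw -70.6 th -10.1 F [-16.3  -3.7  23. ] Fn 28.2 M [-0.75  2.41 -0.18] tau6 -0.45 w 0.0449
```

Torque is now building, so the teeth have likely engaged. I'll keep turning.

>>> {"op": "carry_out", "data": {"dp": [[0,0,0],[0,0,0],[0,0,0],[0,0,0]], "turn": [-4,-4,-4,0]}}

```text
time: 5.85
tcp_pos: [0.5534, -0.0212, 0.1603]
eef_rot: [[-0.001, 0.522, -0.853], [-0.005, -0.853, -0.522], [-1.0, 0.004, 0.004]]
force: [-17.0, -4.5, 24.9]
grip_width: 0.0449
```

```bash
python3 st.py;python3 look.py wrist w4
```

```text
t 5.85 p [ 0.5534 -0.0212  0.1603] yaw -58.6 th -22.1 F [-17.   -4.5  24.9] Fn 30.3 M [-1.31  2.2  -0.23] tau6 -0.47 w 0.0449
5.9 [ 0.5535 -0.0211  0.1603] [[-0.0008, 0.521, -0.8536], [-0.0051, -0.8536, -0.521], [-1.0, 0.0039, 0.0034]] [-0.24   0.098  1.861 -0.006  1.182  0.784] [-16.01  -3.84  25.14] 0.04469334500343121
```

View pics/w4.png

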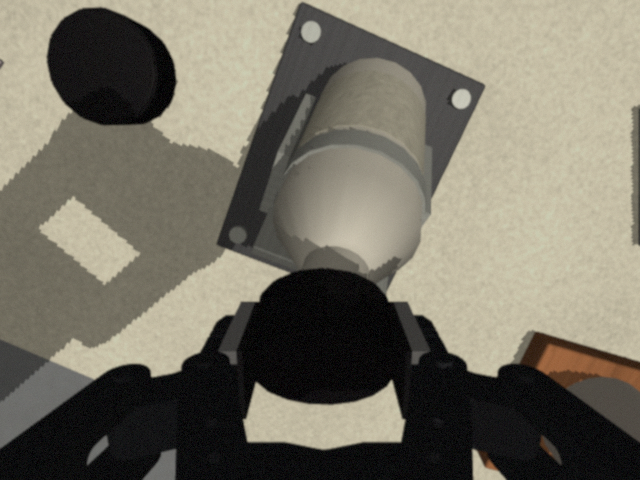

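>>> {"op": "carry_out", "data": {"dp": [[0,0,0],[0,0,0],[0,0,0]], "turn": [-4,-4,0]}}

```text
time: 6.2
tcp_pos: [0.5531, -0.0221, 0.1586]
eef_rot: [[-0.002, 0.636, -0.772], [-0.007, -0.772, -0.636], [-1.0, 0.004, 0.006]]
force: [-10.9, -9.5, 14.6]
grip_width: 0.0446
```

```bash
python3 st.py
```

```text
t 6.2 p [ 0.5531 -0.0221  0.1586] yaw -50.5 th -30.1 F [-10.9  -9.5  14.6] Fn 18.8 M [-1.86  1.67 -0.19] tau6 -0.44 w 0.0446
```

>>> {"op": "carry_out", "data": {"dp": [[0,0,0],[0,0,0],[-0.0035,-0.001,0.0017],[0,0,0],[0,0,0],[0,0,0],[0,0,0],[0,0,0],[0,0,0],[0,0,0]], "turn": [0,0,0,8.5,8.5,8.5,8.5,8.5,8.5,0], "claw": 60}}

```text
time: 7.2
tcp_pos: [0.5512, -0.0191, 0.1594]
eef_rot: [[-0.001, -0.201, -0.98], [0.0, -0.98, 0.201], [-1.0, -0.0, 0.001]]
force: [-0.0, 0.6, 0.2]
grip_width: 0.0655
```

```bash
python3 st.py;python3 look.py wrist w5
```

```text
t 7.2 p [ 0.5512 -0.0191  0.1594] yaw -101.6 th 20.9 F [-0.   0.6  0.2] Fn 0.1 M [-0.01  0.01  0.01] tau6 0.66 w 0.0655
7.25 [ 0.5512 -0.0191  0.1594] [[-0.0006, -0.1984, -0.9801], [0.0003, -0.9801, 0.1984], [-1.0, -0.0001, 0.0006]] [-0.24   0.094  1.868  0.     1.181  1.53 ] [ 0.09 -0.09  0.58] 0.06538855998843962
```

View pics/w5.png

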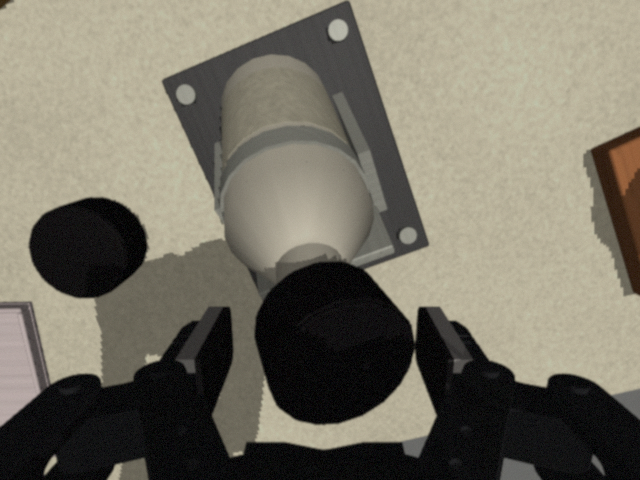

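>>> {"op": "carry_out", "data": {"dp": [[0,0.001,0],[0,0,0],[0,0,0],[0,0,0],[0.001,-0.0002,-0.0005],[0.001,-0.0002,-0.0005],[0.001,-0.0002,-0.0006],[0,0,0]], "turn": [0,0,0,0,0,0,0,0], "claw": 255}}

```text
time: 8.05
tcp_pos: [0.5519, -0.0205, 0.1574]
eef_rot: [[-0.003, -0.2, -0.98], [-0.001, -0.98, 0.2], [-1.0, 0.001, 0.003]]
force: [-8.0, -2.9, 10.4]
grip_width: 0.0474
```

```bash
python3 st.py
```

```text
t 8.05 p [ 0.5519 -0.0205  0.1574] yaw -101.6 th 20.9 F [-8.  -2.9 10.4] Fn 13.2 M [-0.42  1.29  0.04] tau6 -0.02 w 0.0474
```

>>> {"op": "carry_out", "data": {"dp": [[0.0009,-0.0002,-0.0005],[0,0,0],[0,0,0],[0,0,0],[0,0,0]], "turn": [0,-4,-4,-4,0]}}

```text
time: 8.55
tcp_pos: [0.5535, -0.0216, 0.1574]
eef_rot: [[-0.0, 0.008, -1.0], [-0.003, -1.0, -0.008], [-1.0, 0.003, 0.0]]
force: [-6.0, -6.6, 8.7]
grip_width: 0.0474
```

```bash
python3 st.py
```

```text
t 8.55 p [ 0.5535 -0.0216  0.1574] yaw -89.5 th 8.9 F [-6.  -6.6  8.7] Fn 11.1 M [-1.1   0.93 -0.07] tau6 -0.34 w 0.0474
```

>>> {"op": "carry_out", "data": {"dp": [[0.0009,-0.0001,-0.0005],[0.0004,0,-0.0003],[0,0,0],[0,0,0],[0,0,0]], "turn": [0,-4,-4,-4,0]}}

```text
time: 9.05
tcp_pos: [0.5547, -0.0228, 0.1575]
eef_rot: [[0.0, 0.216, -0.976], [-0.006, -0.976, -0.216], [-1.0, 0.006, 0.001]]
force: [-9.8, -9.4, 15.8]
grip_width: 0.0476
```

```bash
python3 st.py; python3 look.py wrist w6
```

```text
t 9.05 p [ 0.5547 -0.0228  0.1575] yaw -77.5 th -3.1 F [-9.8 -9.4 15.8] Fn 19.2 M [-1.71  1.42 -0.13] tau6 -0.35 w 0.0476
9.1 [ 0.5547 -0.0228  0.1575] [[0.0005, 0.2154, -0.9765], [-0.0062, -0.9765, -0.2154], [-1.0, 0.0061, 0.0008]] [-0.243  0.104  1.861 -0.006  1.175  1.114] [ -9.86 -10.6   14.65] 0.04784364863463844
```

View pics/w6.png

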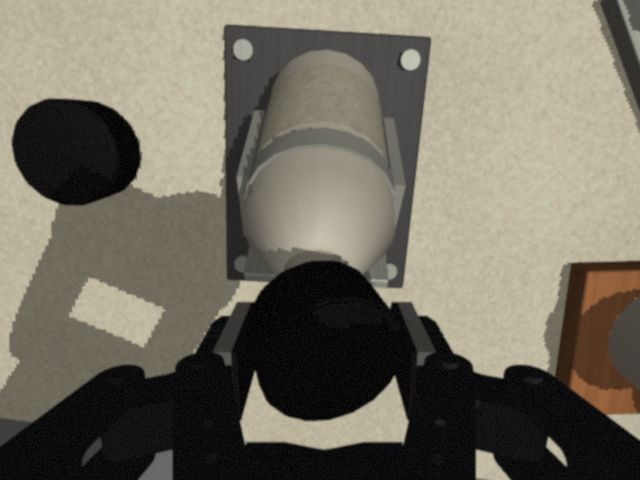

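The cap looks slightly skewed in the grip because I regripped at an angle. I'll release it, let it settle, and regrip aligned.

>>> {"op": "carry_out", "data": {"dp": [[0,0,0],[0,0,0],[-0.0026,0,0.0015],[-0.0026,0,0.0015],[0,0,0],[0,0,0]], "turn": [0,0,0,3,0,0], "claw": 60}}

```text
time: 9.7
tcp_pos: [0.5512, -0.0203, 0.1594]
eef_rot: [[-0.0, 0.164, -0.986], [0.0, -0.986, -0.164], [-1.0, -0.0, 0.0]]
force: [0.0, 0.5, 0.9]
grip_width: 0.0651
```

```bash
python3 st.py; python3 look.py wrist w7
```

```text
t 9.7 p [ 0.5512 -0.0203  0.1594] yaw -80.6 th -0.1 F [0.  0.5 0.9] Fn 0.7 M [ 0.01 -0.01 -0.  ] tau6 0.01 w 0.0651
9.75 [ 0.5512 -0.0203  0.1594] [[-0.0004, 0.164, -0.9865], [0.0003, -0.9865, -0.164], [-1.0, -0.0003, 0.0003]] [-0.243  0.094  1.868  0.     1.181  1.163] [ 0.44 -0.21 -0.93] 0.0652106491444374
```

View pics/w7.png

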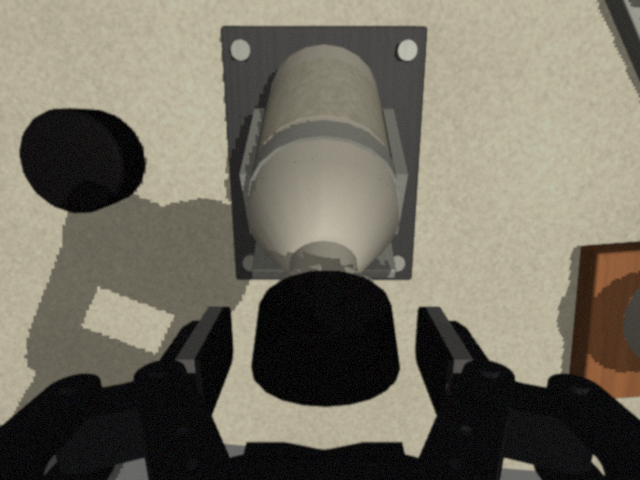

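>>> {"op": "carry_out", "data": {"dp": [[0,0,0],[0,0,0],[0,0,0],[0,0,0],[-0.0013,0,0.0008],[-0.0013,0,0.0008],[0,0,0]], "turn": [0,0,0,0,0,0,0], "claw": 255}}

```text
time: 10.45
tcp_pos: [0.5498, -0.0208, 0.1624]
eef_rot: [[0.0, 0.163, -0.987], [-0.0, -0.987, -0.163], [-1.0, 0.0, -0.0]]
force: [0.1, 0.1, 0.1]
grip_width: 0.0448
```

```bash
python3 st.py
```

```text
t 10.45 p [ 0.5498 -0.0208  0.1624] yaw -80.6 th -0.0 F [0.1 0.1 0.1] Fn 0.1 M [0.1  0.   0.06] tau6 0.0 w 0.0448
```

>>> {"op": "carry_out", "data": {"dp": [[-0.0017,0,0.001],[-0.0017,0,0.001],[0,0,0]], "turn": [0,0,0]}}

```text
time: 10.75
tcp_pos: [0.5478, -0.0213, 0.166]
eef_rot: [[0.0, 0.163, -0.987], [-0.0, -0.987, -0.163], [-1.0, 0.0, -0.0]]
force: [0.7, 1.0, 0.2]
grip_width: 0.0451
```

```bash
python3 st.py
```

```text
t 10.75 p [ 0.5478 -0.0213  0.166 ] yaw -80.6 th -0.0 F [0.7 1.  0.2] Fn -0.2 M [ 0.11 -0.07 -0.  ] tau6 0.0 w 0.0451
```

The cap is coming off freely, so I'll draw it out along the axis.

>>> {"op": "carry_out", "data": {"dp": [[-0.0026,0,0.0015],[-0.0043,0,0.0025],[-0.0043,0,0.0025],[-0.0052,0,0.003],[-0.0052,0,0.003],[0,0,0]], "turn": [0,0,0,0,0,0]}}

```text
time: 11.35
tcp_pos: [0.5356, -0.0234, 0.1885]
eef_rot: [[0.002, 0.163, -0.987], [-0.001, -0.987, -0.163], [-1.0, 0.001, -0.002]]
force: [-0.1, -0.4, 0.0]
grip_width: 0.045
```

```bash
python3 st.py; python3 look.py wrist w8
```

```text
t 11.35 p [ 0.5356 -0.0234  0.1885] yaw -80.6 th -0.0 F [-0.1 -0.4  0. ] Fn 0.1 M [ 0.    0.04 -0.01] tau6 -0.01 w 0.045
11.4 [ 0.5356 -0.0233  0.188 ] [[0.0012, 0.1626, -0.9867], [-0.0003, -0.9867, -0.1626], [-1.0, 0.0005, -0.0012]] [-0.255  0.022  1.887 -0.     1.232  1.152] [ 0.99 -0.74 -0.49] 0.044655108037400595
```

View pics/w8.png

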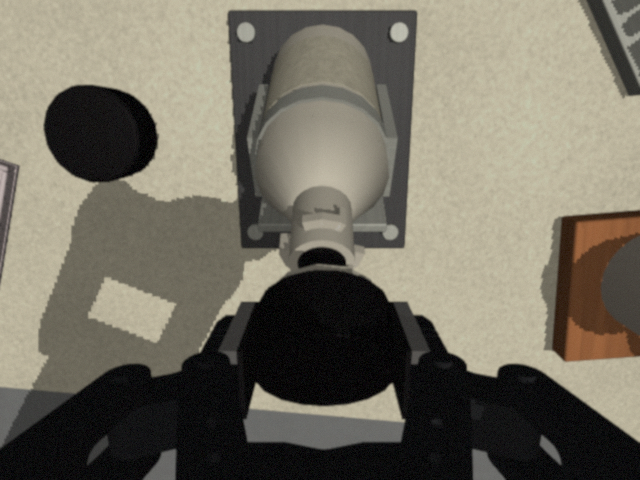

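The cap is off and the bare neck rim shows at (322,255). I'll carry it to the tray.

>>> {"op": "carry_out", "data": {"dp": [[-0.02,0,0.01],[-0.02,-0.02,-0.002],[0,-0.04,-0.002],[0,-0.04,-0.002],[0,-0.045,-0.002],[0,-0.045,-0.002],[0,-0.045,-0.002],[0,-0.04,-0.002],[0,-0.03,0],[0,-0.015,0]], "turn": [0,0,0,0,0,0,0,0,0,0]}}

```text
time: 12.4
tcp_pos: [0.4865, 0.2953, 0.227]
eef_rot: [[-0.001, 0.165, -0.986], [-0.0, -0.986, -0.165], [-1.0, -0.0, 0.001]]
force: [0.5, -0.7, -0.3]
grip_width: 0.0448
```

>>> {"op": "carry_out", "data": {"dp": [[0.03,0,0],[0.03,0,0],[0.03,0,0],[0.02,0,0],[0,0,0]], "turn": [0,0,0,0,0]}}

```text
time: 12.9
tcp_pos: [0.485, 0.2916, 0.1136]
eef_rot: [[-0.007, 0.162, -0.987], [-0.003, -0.987, -0.162], [-1.0, 0.002, 0.007]]
force: [-0.8, 0.0, -0.1]
grip_width: 0.045
```

```bash
python3 st.py; python3 look.py wrist w9; python3 look.py top t9;python3 look.py side s9;  python3 - <<'E'
import cv2,pickle,numpy as np
a=pickle.load(open("t9.pkl","rb"))["frame"][220:340,210:350,::-1];b=pickle.load(open("s9.pkl","rb"))["frame"][200:320,220:360,::-1]
cv2.imwrite("pics/ts9.png",cv2.resize(np.hstack([a,b]),None,fx=2.85,fy=2.85,interpolation=cv2.INTER_CUBIC))
E
```

```text
t 12.9 p [0.485  0.2916 0.1136] yaw -80.7 th 0.0 F [-0.8  0.  -0.1] Fn 0.3 M [ 0.05  0.07 -0.03] tau6 -0.0 w 0.045
12.95 [0.4865 0.2922 0.1159] [[-0.0032, 0.162, -0.9868], [-0.0014, -0.9868, -0.162], [-1.0, 0.0008, 0.0034]] [ 0.341  0.19   1.849 -0.     1.106  1.749] [-0.12  0.2  -0.  ] 0.044738922250299
13.0 [0.4876 0.2928 0.1176] [[-0.0001, 0.1621, -0.9868], [-0.0002, -0.9868, -0.1621], [-1.0, 0.0002, 0.0001]] [ 0.342  0.189  1.847 -0.     1.106  1.75 ] [ 0.61  0.91 -0.12] 0.04471980131957903
13.05 [0.4883 0.2931 0.1186] [[0.0018, 0.1623, -0.9867], [0.0005, -0.9867, -0.1623], [-1.0, -0.0002, -0.0019]] [ 0.342  0.188  1.846 -0.     1.106  1.75 ] [-0.74 -0.1  -0.63] 0.04487269049769631
```

View pics/w9.png

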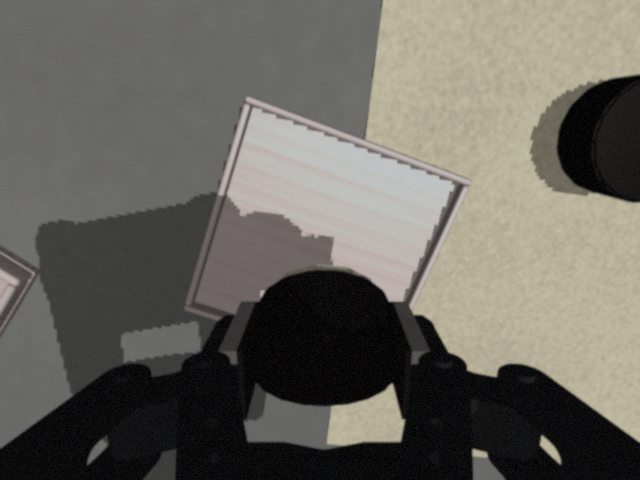

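View pics/ts9.png

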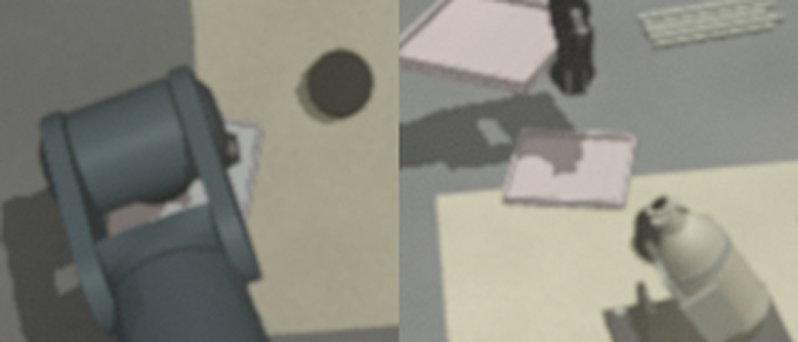

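```bash
python3 - <<'E'
from h import *
import pickle
W=pickle.load(open("w9.pkl","rb"))
P=[onplane(W,u,v,.014) for u,v in((188,308),(248,100),(468,183))]
print(np.round(P,4),(P[0]+P[2])/2,np.linalg.norm(P[0]-P[1]),np.linalg.norm(P[2]-P[1]))
E
```

```text
[[0.4311 0.3679 0.014 ]
 [0.5588 0.3449 0.014 ]
 [0.5348 0.2165 0.014 ]] [0.48299284 0.29219144 0.014     ] 0.12974691312647876 0.13064392883985737
```

>>> {"op": "carry_out", "data": {"dp": [[0.025,0,0.003],[0.03,0,0.002],[0.02,0,0],[0.013,0,0],[0.005,0,0],[0,0,0],[0,0,0]], "turn": [0,0,0,0,0,0,0]}}

```text
time: 13.75
tcp_pos: [0.4835, 0.2928, 0.0257]
eef_rot: [[0.002, 0.163, -0.987], [0.001, -0.987, -0.163], [-1.0, -0.0, -0.003]]
force: [-0.8, 0.2, -0.2]
grip_width: 0.0448
```

```bash
python3 st.py
```

```text
t 13.75 p [0.4835 0.2928 0.0257] yaw -80.6 th -0.0 F [-0.8  0.2 -0.2] Fn 0.2 M [ 0.04 -0.   -0.01] tau6 -0.0 w 0.0448
```

Now I'll lower it gently until the edge touches.

>>> {"op": "carry_out", "data": {"dp": [[0.004,0,0],[0.003,0,0],[0.003,0,0],[0.002,0,0],[0,0,0]], "turn": [0,0,0,0,0]}}

```text
time: 14.25
tcp_pos: [0.4823, 0.2924, 0.0123]
eef_rot: [[-0.0, 0.163, -0.987], [-0.0, -0.987, -0.163], [-1.0, -0.0, 0.0]]
force: [-1.1, -0.1, 1.7]
grip_width: 0.0451
```

```bash
python3 st.py
```

```text
t 14.25 p [0.4823 0.2924 0.0123] yaw -80.6 th -0.0 F [-1.1 -0.1  1.7] Fn 2.1 M [-0.    0.1   0.01] tau6 0.0 w 0.0451
```

>>> {"op": "carry_out", "data": {"dp": [[0.001,0,0],[0.0014,0,-0.0025],[0.0014,0,-0.0025],[0,0,0]], "turn": [0,0,0,0]}}

```text
time: 14.65
tcp_pos: [0.4878, 0.2936, 0.0098]
eef_rot: [[-0.0, 0.163, -0.987], [0.0, -0.987, -0.163], [-1.0, -0.0, 0.0]]
force: [-3.4, -0.9, 10.8]
grip_width: 0.0449
```

```bash
python3 st.py; python3 look.py wrist w10;python3 look.py side s10;  python3 - <<'E'
import cv2,pickle,numpy as np
b=pickle.load(open("s10.pkl","rb"))["frame"][210:290,240:340,::-1]
cv2.imwrite("pics/s10z.png",cv2.resize(cv2.convertScaleAbs(b,alpha=1.6,beta=10),None,fx=7,fy=7,interpolation=cv2.INTER_CUBIC))
E
```

```text
t 14.65 p [0.4878 0.2936 0.0098] yaw -80.6 th -0.0 F [-3.4 -0.9 10.8] Fn 11.1 M [-0.13  0.82 -0.02] tau6 -0.0 w 0.0449
14.7 [0.4879 0.2936 0.0098] [[0.0002, 0.1628, -0.9867], [0.0004, -0.9867, -0.1628], [-1.0, -0.0004, -0.0003]] [0.343 0.365 1.867 0.    0.909 1.75 ] [-4.07 -0.49 10.99] 0.04478503296434312
14.75 [0.4879 0.2937 0.0099] [[0.0004, 0.1628, -0.9867], [0.0005, -0.9867, -0.1628], [-1.0, -0.0004, -0.0004]] [0.343 0.365 1.867 0.    0.909 1.75 ] [-4.17 -0.6   9.14] 0.04477763337190535
```

View pics/w10.png

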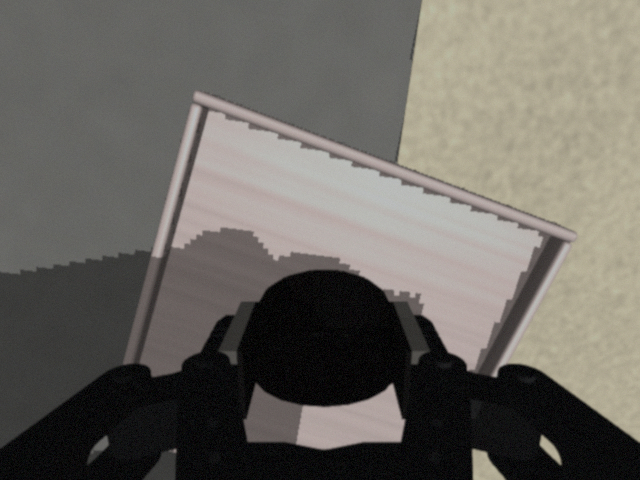

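View pics/s10z.png

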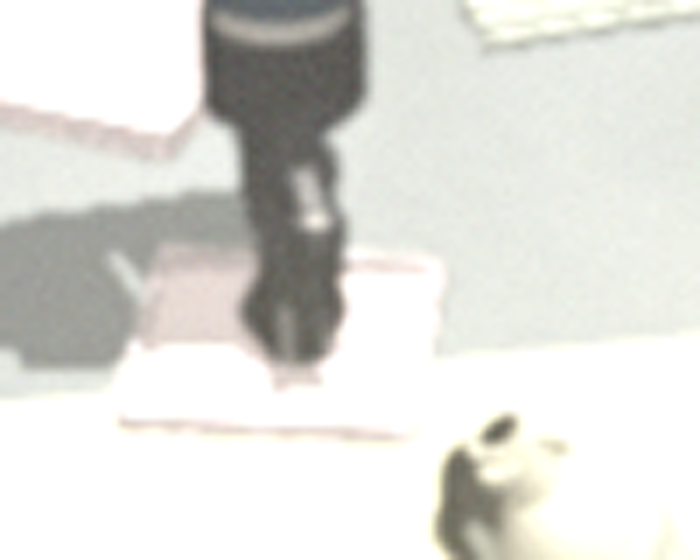

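```bash
cat > tilt.py <<'E'
from h import *
import pickle,sys
W=pickle.load(open(sys.argv[1]+".pkl","rb"));s=W["s"];R=s["eef_rot"];p=s["tcp_pos"]
v=np.array([0,0,1.]);h=R[:,2];j=R[:,1]
for g in (.019,.023):
  for a in (30,20,10,0):
    A=np.radians(a);n=np.cos(A)*v+np.sin(A)*h;e=np.cross(j,n);X=p+g*v
    C=lambda z,r:np.array([proj(W,X+n*z+r*(np.cos(t)*j+np.sin(t)*e)) for t in np.linspace(0,6.28,60)])
    t=C(.009,.0215);b=C(-.016,.0225)
    print(g,a,'top',t.min(0).round(),t.max(0).round(),'bot',b.min(0).round(),b.max(0).round())
f=W["frame"].max(2).astype(int); col=f[240:440,300:345].mean(1); print([(240+i,int(col[i])) for i in range(1,200) if abs(col[i]-col[i-1])>12])
E
python3 tilt.py w10; python3 tilt.py w9 | tail -1
```

```text
0.019 30 top [253. 338.] [393. 404.] bot [259. 266.] [388. 342.]
0.019 20 top [253. 323.] [393. 412.] bot [260. 264.] [387. 355.]
0.019 10 top [253. 310.] [393. 419.] bot [260. 265.] [386. 368.]
0.019 0 top [252. 299.] [394. 424.] bot [261. 267.] [386. 380.]
0.023 30 top [251. 345.] [395. 412.] bot [257. 271.] [389. 347.]
0.023 20 top [251. 330.] [395. 420.] bot [258. 268.] [388. 360.]
0.023 10 top [250. 316.] [396. 427.] bot [259. 268.] [388. 374.]
0.023 0 top [250. 305.] [396. 433.] bot [259. 271.] [387. 387.]
[(255, 149), (256, 135), (269, 87), (270, 60), (271, 32), (272, 18), (404, 28), (405, 71), (406, 123), (407, 157), (408, 170)]
[(267, 108), (269, 84), (270, 63), (271, 38), (272, 21), (404, 43), (405, 82), (406, 113), (407, 125)]
```

>>> {"op": "carry_out", "data": {"dp": [[0.0015,0,-0.0025],[0.0015,0,-0.0025],[0,0,0]], "turn": [0,0,0]}}

```text
time: 15.05
tcp_pos: [0.4946, 0.2951, 0.0084]
eef_rot: [[0.004, 0.163, -0.987], [0.002, -0.987, -0.163], [-1.0, -0.001, -0.004]]
force: [-3.3, -0.6, 15.1]
grip_width: 0.0448
```

```bash
python3 st.py; python3 look.py wrist w11; python3 tilt.py w11|tail -1
```

```text
t 15.05 p [0.4946 0.2951 0.0084] yaw -80.6 th -0.0 F [-3.3 -0.6 15.1] Fn 14.8 M [-0.05  0.63  0.01] tau6 -0.0 w 0.0448
15.1 [0.4947 0.2951 0.0084] [[0.0043, 0.1628, -0.9867], [0.0019, -0.9867, -0.1628], [-1.0, -0.0012, -0.0045]] [0.341 0.378 1.853 0.    0.906 1.748] [-3.14 -0.05 14.94] 0.04480323682609539
[(271, 76), (272, 46), (273, 24), (409, 36), (410, 85), (411, 136), (412, 167)]
```

It's pivoting (lower silhouette row 405→410). I'll press straight down from here.

>>> {"op": "carry_out", "data": {"dp": [[0.001,0,0],[0.001,0,0],[0.001,0,0],[0,0,0]], "turn": [0,0,0,0]}}

```text
time: 15.5
tcp_pos: [0.4967, 0.2956, 0.0075]
eef_rot: [[0.008, 0.163, -0.987], [0.003, -0.987, -0.163], [-1.0, -0.002, -0.009]]
force: [-2.0, -0.8, 21.8]
grip_width: 0.0446
```

```bash
python3 st.py; python3 look.py wrist w12; python3 tilt.py w12|tail -1
```

```text
t 15.5 p [0.4967 0.2956 0.0075] yaw -80.6 th -0.0 F [-2.  -0.8 21.8] Fn 20.0 M [-0.13  0.65 -0.  ] tau6 0.02 w 0.0446
15.55 [0.4967 0.2956 0.0075] [[0.0084, 0.1629, -0.9866], [0.0029, -0.9866, -0.1629], [-1.0, -0.0015, -0.0088]] [ 0.341  0.382  1.85  -0.     0.901  1.748] [-1.87 -0.87 23.46] 0.04458478104966067
[(260, 151), (261, 136), (262, 124), (271, 90), (272, 63), (273, 35), (274, 20), (412, 52), (413, 105), (414, 152), (415, 174)]
```

>>> {"op": "carry_out", "data": {"dp": [[0,0,0],[0.001,0,0],[0.001,0,0],[0,0,0]], "turn": [0,0,0,0], "claw": 135}}

```text
time: 15.95
tcp_pos: [0.4981, 0.2963, 0.0067]
eef_rot: [[0.011, 0.163, -0.987], [0.004, -0.987, -0.163], [-1.0, -0.003, -0.012]]
force: [-1.0, -0.0, 25.6]
grip_width: 0.0448
```

```bash
python3 st.py; python3 look.py wrist w13; python3 tilt.py w13|tail -1
```

```text
t 15.95 p [0.4981 0.2963 0.0067] yaw -80.6 th -0.0 F [-1.  -0.  25.6] Fn 22.7 M [0.07 0.58 0.02] tau6 -0.0 w 0.0448
16.0 [0.4982 0.2963 0.0067] [[0.0115, 0.1626, -0.9866], [0.0045, -0.9867, -0.1625], [-0.9999, -0.0026, -0.012]] [3.410e-01 3.840e-01 1.848e+00 1.000e-03 8.970e-01 1.748e+00] [-0.9   0.95 25.77] 0.04485635767389108
[(259, 154), (260, 141), (272, 87), (273, 56), (274, 28), (414, 32), (415, 77), (416, 128), (417, 161), (418, 174)]
```

>>> {"op": "carry_out", "data": {"dp": [[0,0,0],[0.001,0,0],[0.001,0,0],[0,0,0]], "turn": [0,0,0,0], "claw": 127}}

```text
time: 16.4
tcp_pos: [0.4993, 0.2969, 0.0057]
eef_rot: [[0.014, 0.162, -0.987], [0.006, -0.987, -0.162], [-1.0, -0.004, -0.015]]
force: [-0.6, 1.3, 29.9]
grip_width: 0.0449
```

```bash
python3 st.py; python3 look.py wrist w14; python3 tilt.py w14|tail -1
```

```text
t 16.4 p [0.4993 0.2969 0.0057] yaw -80.7 th 0.0 F [-0.6  1.3 29.9] Fn 26.1 M [ 0.28  0.55 -0.05] tau6 -0.03 w 0.0449
16.45 [0.4993 0.297  0.0058] [[0.0139, 0.1624, -0.9866], [0.0059, -0.9867, -0.1623], [-0.9999, -0.0035, -0.0147]] [3.410e-01 3.870e-01 1.847e+00 1.000e-03 8.930e-01 1.748e+00] [-0.96  1.74 29.34] 0.044924084271627154
[(273, 74), (274, 45), (275, 25), (417, 45), (418, 98), (419, 144), (420, 167)]
```

View pics/w14.png

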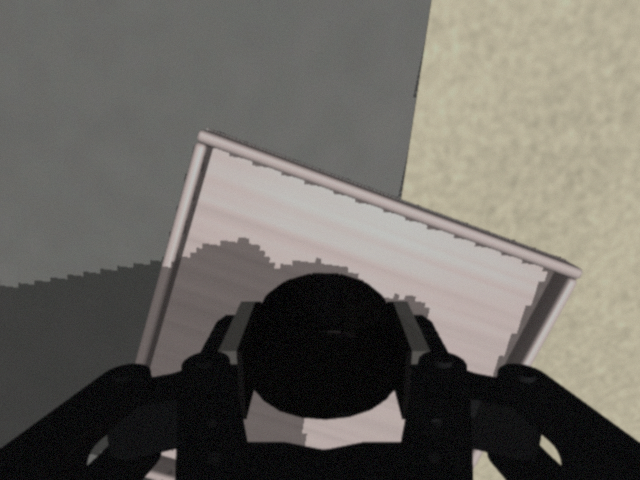

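>>> {"op": "carry_out", "data": {"dp": [[0,0,0],[0,0,0]], "turn": [0,0,0], "claw": 123}}

```text
schema error: expected 2 entries
```

```bash
python3 st.py; python3 look.py wrist w15; python3 tilt.py w15|tail -1
```

```text
t 16.45 p [0.4993 0.297  0.0058] yaw -80.7 th 0.0 F [-1.   1.7 29.3] Fn 25.7 M [ 0.23  0.51 -0.04] tau6 -0.02 w 0.0449
16.5 [0.4993 0.297  0.0057] [[0.0139, 0.1624, -0.9866], [0.0059, -0.9867, -0.1623], [-0.9999, -0.0035, -0.0146]] [3.410e-01 3.870e-01 1.847e+00 1.000e-03 8.930e-01 1.748e+00] [-0.78  1.52 28.94] 0.04490579637652465
[(273, 73), (274, 44), (275, 23), (417, 46), (418, 97), (419, 144), (420, 167)]
```

That call was refused because the lists were of unequal length. Sending it again.

>>> {"op": "carry_out", "data": {"dp": [[0,0,0],[0,0,0]], "turn": [0,0], "claw": 123}}

```text
time: 16.7
tcp_pos: [0.4993, 0.2969, 0.0057]
eef_rot: [[0.014, 0.162, -0.987], [0.006, -0.987, -0.162], [-1.0, -0.003, -0.015]]
force: [-1.5, 1.6, 29.0]
grip_width: 0.0444
```

```bash
python3 st.py; python3 look.py wrist w16; python3 tilt.py w16|tail -1
```

```text
t 16.7 p [0.4993 0.2969 0.0057] yaw -80.7 th 0.0 F [-1.5  1.6 29. ] Fn 25.7 M [0.21 0.52 0.01] tau6 -0.02 w 0.0444
16.75 [0.4993 0.297  0.0057] [[0.0139, 0.1624, -0.9866], [0.0059, -0.9867, -0.1624], [-0.9999, -0.0035, -0.0146]] [3.410e-01 3.870e-01 1.847e+00 1.000e-03 8.930e-01 1.748e+00] [-1.5   1.92 30.1 ] 0.04488010132307301
[(265, 128), (273, 74), (274, 45), (275, 24), (417, 46), (418, 96), (419, 143), (420, 167)]
```

>>> {"op": "carry_out", "data": {"dp": [[0.001,0,-0.0025],[0.001,0,-0.0025],[0,0,0]], "turn": [0,0,0]}}

```text
time: 17.05
tcp_pos: [0.5033, 0.2969, 0.003]
eef_rot: [[0.011, 0.163, -0.987], [0.004, -0.987, -0.163], [-1.0, -0.002, -0.011]]
force: [-1.4, -0.7, 28.9]
grip_width: 0.0448
```

```bash
python3 st.py; python3 look.py wrist w17; python3 tilt.py w17|tail -1
```

```text
t 17.05 p [0.5033 0.2969 0.003 ] yaw -80.6 th -0.0 F [-1.4 -0.7 28.9] Fn 25.8 M [-0.31  0.79  0.  ] tau6 0.02 w 0.0448
17.1 [0.5033 0.2969 0.003 ] [[0.0112, 0.1629, -0.9866], [0.0038, -0.9866, -0.1629], [-0.9999, -0.0019, -0.0116]] [ 0.339  0.4    1.835 -0.     0.894  1.746] [-1.53 -1.42 29.39] 0.04448222054763043
[(265, 160), (266, 146), (267, 132), (275, 91), (276, 60), (277, 31), (278, 19), (425, 50), (426, 101), (427, 146), (428, 169)]
```

```bash
python3 look.py side s17;  python3 - <<'E'
import cv2,pickle,numpy as np
b=pickle.load(open("s17.pkl","rb"))["frame"][220:290,250:330,::-1]
a=pickle.load(open("w17.pkl","rb"))["frame"][240:450,200:450,::-1]
b=cv2.resize(cv2.convertScaleAbs(b,alpha=1.5,beta=10),(400,350),interpolation=cv2.INTER_CUBIC)
a=cv2.resize(cv2.convertScaleAbs(a,alpha=4,beta=10),(400,350))
cv2.imwrite("pics/c17.png",np.hstack([a,b]))
E
```

```text
17.15 [0.5033 0.2969 0.003 ] [[0.0112, 0.1629, -0.9866], [0.0038, -0.9866, -0.1629], [-0.9999, -0.0019, -0.0117]] [ 0.339  0.4    1.835 -0.     0.894  1.746] [-1.77 -1.89 29.27] 0.04473323806017369
```

View pics/c17.png

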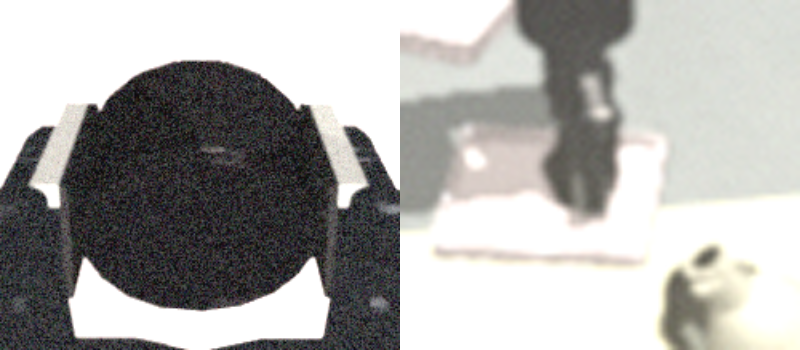

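```bash
python3 - <<'E'
from h import *
import pickle
for nm,hw in(("w17",.0224),("w2",.0426)):
    W=pickle.load(open(nm+".pkl","rb"));s=W["s"];R=s["eef_rot"];p=s["tcp_pos"]
    for x in(0,-.003,-.006,-.009,-.013,-.016): print(nm,x,proj(W,p+R@[x,hw,-.011]).round(0),proj(W,p+R@[x,hw,.011]).round(0),proj(W,p+R@[x,hw+.008,-.011]).round(0))
a=pickle.load(open("w17.pkl","rb"))["frame"][270:440,380:480,::-1]
b=pickle.load(open("w2.pkl","rb"))["frame"][280:450,430:530,::-1]
cv2.imwrite("pics/tip.png",np.hstack([cv2.resize(cv2.convertScaleAbs(i,alpha=4,beta=10),(350,595),interpolation=2) for i in(a,b)]))
E
```

```text
w17 0 [385. 295.] [383. 349.] [408. 295.]
w17 -0.003 [387. 298.] [384. 354.] [409. 298.]
w17 -0.006 [388. 302.] [385. 358.] [411. 302.]
w17 -0.009 [389. 305.] [386. 362.] [413. 305.]
w17 -0.013 [391. 310.] [388. 369.] [415. 310.]
w17 -0.016 [392. 314.] [389. 374.] [417. 314.]
w2 0 [444. 294.] [439. 349.] [466. 294.]
w2 -0.003 [446. 298.] [441. 353.] [469. 298.]
w2 -0.006 [448. 301.] [443. 358.] [472. 301.]
w2 -0.009 [451. 305.] [445. 363.] [475. 305.]
w2 -0.013 [454. 310.] [449. 369.] [479. 310.]
w2 -0.016 [457. 314.] [451. 374.] [482. 314.]
```

View pics/tip.png

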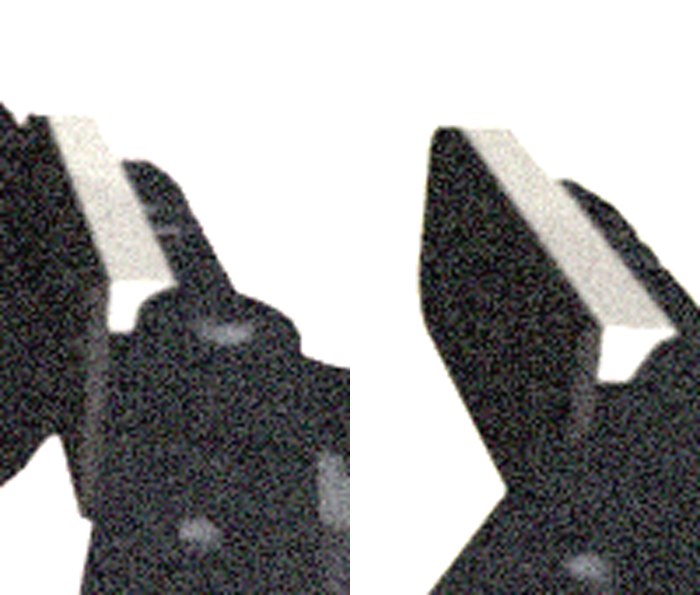

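>>> {"op": "carry_out", "data": {"dp": [[0.0007,0,-0.003],[0.0007,0,-0.003],[0,0,0]], "turn": [0,0,0]}}

```text
time: 17.45
tcp_pos: [0.5043, 0.2971, 0.0018]
eef_rot: [[-0.003, 0.163, -0.987], [-0.0, -0.987, -0.163], [-1.0, -0.0, 0.003]]
force: [-21.1, -5.9, 50.1]
grip_width: 0.0443
```

```bash
python3 st.py; python3 look.py wrist w18; python3 tilt.py w18
```

```text
t 17.45 p [0.5043 0.2971 0.0018] yaw -80.6 th -0.0 F [-21.1  -5.9  50.1] Fn 54.3 M [-1.15  4.02 -0.16] tau6 -0.14 w 0.0443
17.5 [0.5044 0.2971 0.0018] [[-0.0018, 0.1631, -0.9866], [0.0001, -0.9866, -0.1631], [-1.0, -0.0004, 0.0018]] [3.390e-01 4.100e-01 1.824e+00 1.000e-03 9.090e-01 1.745e+00] [-18.26  -5.22  46.94] 0.04432673655760875
0.019 30 top [253. 338.] [393. 404.] bot [259. 266.] [388. 342.]
0.019 20 top [253. 324.] [393. 412.] bot [260. 264.] [387. 355.]
0.019 10 top [252. 310.] [393. 419.] bot [260. 265.] [386. 368.]
0.019 0 top [252. 299.] [394. 424.] bot [261. 267.] [385. 380.]
0.023 30 top [251. 345.] [395. 412.] bot [257. 271.] [389. 347.]
0.023 20 top [251. 330.] [395. 420.] bot [258. 268.] [388. 360.]
0.023 10 top [250. 317.] [395. 427.] bot [259. 268.] [388. 374.]
0.023 0 top [250. 305.] [396. 432.] bot [259. 271.] [387. 387.]
[(266, 153), (277, 70), (278, 42), (279, 23), (428, 48), (429, 96), (430, 142), (431, 169)]
```

Force jumped to 50 N, so something solid is bearing. I'll back off now.

>>> {"op": "carry_out", "data": {"dp": [[-0.0015,0,0.003],[-0.0015,0,0.001],[0,0,0]], "turn": [0,0,0]}}

```text
time: 17.8
tcp_pos: [0.5045, 0.297, 0.0027]
eef_rot: [[0.012, 0.163, -0.987], [0.004, -0.987, -0.163], [-1.0, -0.002, -0.012]]
force: [3.7, 0.4, 14.6]
grip_width: 0.0445
```

```bash
python3 st.py
```

```text
t 17.8 p [0.5045 0.297  0.0027] yaw -80.6 th -0.0 F [ 3.7  0.4 14.6] Fn 10.7 M [ 0.15 -0.33  0.02] tau6 -0.02 w 0.0445
```

>>> {"op": "carry_out", "data": {"dp": [[-0.001,0,-0.001],[-0.001,0,-0.0005],[-0.001,0,0],[0,0,0]], "turn": [0,0,0,0]}}

```text
time: 18.2
tcp_pos: [0.5043, 0.2964, 0.0039]
eef_rot: [[0.008, 0.163, -0.987], [0.002, -0.987, -0.163], [-1.0, -0.001, -0.008]]
force: [3.0, -0.5, 10.1]
grip_width: 0.045
```

```bash
python3 st.py;  python3 look.py wrist w19; python3 tilt.py w19|tail -1;python3 look.py side s19;  python3 - <<'E'
import cv2,pickle,numpy as np
b=pickle.load(open("s19.pkl","rb"))["frame"][220:290,250:330,::-1]
a=pickle.load(open("w19.pkl","rb"))["frame"][240:450,200:450,::-1]
b=cv2.resize(cv2.convertScaleAbs(b,alpha=1.5,beta=10),(400,350),interpolation=cv2.INTER_CUBIC)
a=cv2.resize(cv2.convertScaleAbs(a,alpha=4,beta=10),(400,350))
cv2.imwrite("pics/c19.png",np.hstack([a,b]))
E
```

```text
t 18.2 p [0.5043 0.2964 0.0039] yaw -80.6 th -0.0 F [ 3.  -0.5 10.1] Fn 7.3 M [ 0.07 -0.31  0.02] tau6 0.0 w 0.045
18.25 [0.5043 0.2964 0.0039] [[0.0076, 0.1627, -0.9866], [0.0024, -0.9867, -0.1627], [-1.0, -0.0011, -0.0079]] [ 0.338  0.401  1.831 -0.     0.901  1.745] [ 2.21 -0.19  8.75] 0.04499450580395682
[(276, 93), (277, 67), (278, 40), (279, 22), (427, 39), (428, 86), (429, 135), (430, 162)]
18.3 [0.5042 0.2964 0.0039] [[0.0076, 0.1627, -0.9866], [0.0024, -0.9867, -0.1627], [-1.0, -0.0011, -0.0079]] [ 0.338  0.401  1.831 -0.     0.901  1.745] [3.02 1.   9.94] 0.0450398798345468
```

View pics/c19.png

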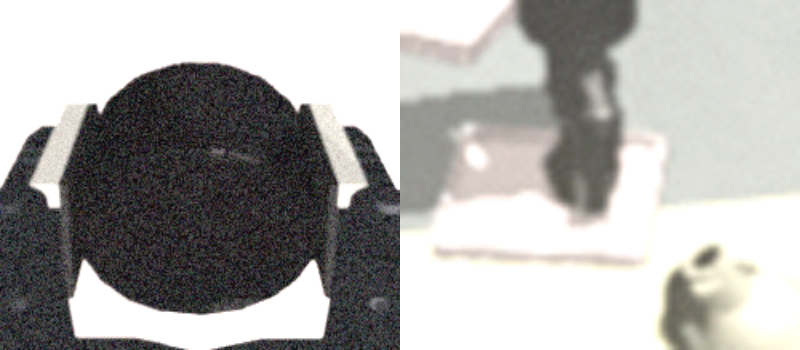

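>>> {"op": "carry_out", "data": {"dp": [[-0.001,0,0],[-0.001,0,0],[0,0,0]], "turn": [0,0,0]}}

```text
time: 18.6
tcp_pos: [0.5037, 0.2963, 0.0053]
eef_rot: [[0.007, 0.163, -0.987], [0.002, -0.987, -0.163], [-1.0, -0.001, -0.007]]
force: [1.9, 0.1, 5.9]
grip_width: 0.0446
```

```bash
python3 st.py
```

```text
t 18.6 p [0.5037 0.2963 0.0053] yaw -80.6 th -0.0 F [1.9 0.1 5.9] Fn 4.1 M [ 0.04 -0.38 -0.02] tau6 0.0 w 0.0446
```

>>> {"op": "carry_out", "data": {"dp": [[-0.001,0,0],[0,0,0]], "turn": [0,0]}}

```text
time: 18.8
tcp_pos: [0.5032, 0.296, 0.0058]
eef_rot: [[0.006, 0.163, -0.987], [0.002, -0.987, -0.163], [-1.0, -0.001, -0.006]]
force: [4.7, 0.7, 6.4]
grip_width: 0.0446
```

>>> {"op": "carry_out", "data": {"dp": [[0,0,0],[0,0,0],[0,0,0]], "turn": [0,0,0], "claw": 108}}

```text
time: 19.1
tcp_pos: [0.4995, 0.2951, 0.0031]
eef_rot: [[-0.002, 0.163, -0.987], [-0.001, -0.987, -0.163], [-1.0, 0.0, 0.002]]
force: [0.4, -0.4, -0.1]
grip_width: 0.049
```

```bash
python3 st.py;  python3 look.py wrist w20; python3 tilt.py w20
```

```text
t 19.1 p [0.4995 0.2951 0.0031] yaw -80.6 th -0.0 F [ 0.4 -0.4 -0.1] Fn -0.3 M [ 0.03 -0.01  0.07] tau6 -0.0 w 0.049
19.15 [0.4997 0.2951 0.0032] [[-0.0019, 0.1629, -0.9866], [-0.0006, -0.9866, -0.1629], [-1.0, 0.0003, 0.0019]] [0.338 0.399 1.837 0.    0.908 1.745] [ 0.1  -0.32 -0.52] 0.04928938071024455
0.019 30 top [253. 338.] [393. 404.] bot [259. 266.] [388. 342.]
0.019 20 top [253. 323.] [393. 412.] bot [260. 264.] [387. 355.]
0.019 10 top [252. 310.] [393. 419.] bot [260. 264.] [386. 368.]
0.019 0 top [252. 299.] [394. 424.] bot [261. 267.] [386. 380.]
0.023 30 top [251. 345.] [395. 412.] bot [257. 271.] [389. 347.]
0.023 20 top [251. 330.] [395. 420.] bot [258. 268.] [388. 360.]
0.023 10 top [250. 317.] [396. 427.] bot [259. 268.] [388. 374.]
0.023 0 top [250. 305.] [396. 433.] bot [259. 271.] [387. 387.]
[(244, 170), (245, 154), (246, 131), (247, 94), (248, 55), (249, 29), (250, 15), (406, 41), (407, 84), (408, 132), (409, 161)]
```

View pics/w20.png

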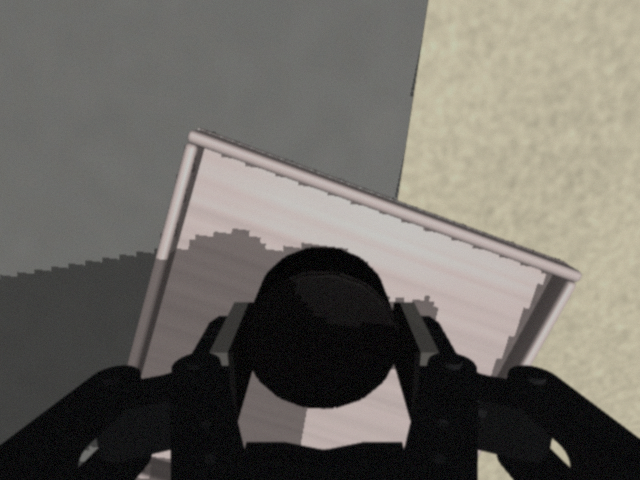

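The cap now shows as a full round top (rows 248–407), standing in the tray. I'll open wider and retreat upward.

>>> {"op": "carry_out", "data": {"dp": [[0,0,0],[0,0,0],[-0.002,0,0],[-0.02,0,0],[-0.04,0,0],[-0.04,0,0.02],[-0.04,0,0.03],[-0.02,0,0.02],[0,0,0],[0,0,0]], "turn": [0,0,0,0,0,0,0,0,0,0], "claw": 60}}

```text
time: 20.15
tcp_pos: [0.4317, 0.284, 0.1662]
eef_rot: [[0.001, 0.163, -0.987], [0.0, -0.987, -0.163], [-1.0, -0.0, -0.001]]
force: [0.4, -0.3, -0.6]
grip_width: 0.0654
```

```bash
python3 st.py;  python3 look.py wrist w21; python3 look.py side s21; python3 look.py top t21; python3 - <<'E'
import cv2,pickle,numpy as np
b=pickle.load(open("s21.pkl","rb"))["frame"][200:410,230:450,::-1]
cv2.imwrite("pics/s21z.png",cv2.resize(b,None,fx=3,fy=2.8,interpolation=cv2.INTER_CUBIC))
E
```

```text
t 20.15 p [0.4317 0.284  0.1662] yaw -80.6 th -0.0 F [ 0.4 -0.3 -0.6] Fn -0.7 M [-0.    0.01 -0.01] tau6 0.0 w 0.0654
20.2 [0.4315 0.2838 0.1652] [[-0.0008, 0.1627, -0.9867], [-0.0004, -0.9867, -0.1627], [-1.0, 0.0003, 0.0009]] [ 0.362  0.003  1.95  -0.     1.189  1.77 ] [-0.29  0.18  0.02] 0.06543167166841607
20.25 [0.4314 0.2837 0.1647] [[-0.002, 0.1625, -0.9867], [-0.0008, -0.9867, -0.1624], [-1.0, 0.0005, 0.0022]] [ 0.362  0.004  1.95  -0.     1.189  1.77 ] [ 0.03 -0.75 -0.06] 0.06490658699874224
20.3 [0.4314 0.2837 0.1645] [[-0.0025, 0.1624, -0.9867], [-0.001, -0.9867, -0.1624], [-1.0, 0.0006, 0.0026]] [ 0.362  0.005  1.95  -0.     1.189  1.77 ] [0.09 0.15 0.55] 0.06504016951895211
```

View pics/w21.png

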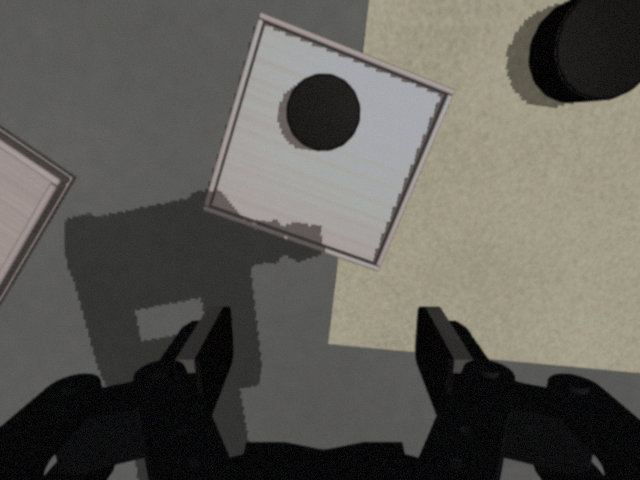

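View pics/s21z.png

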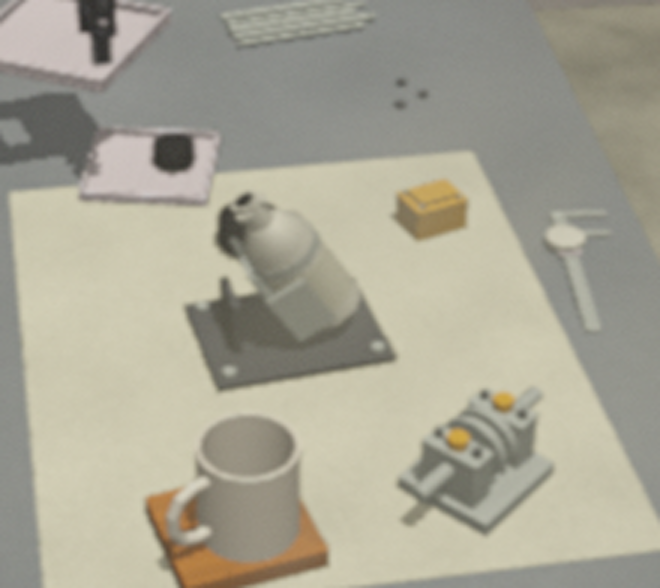

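View pics/t21.png

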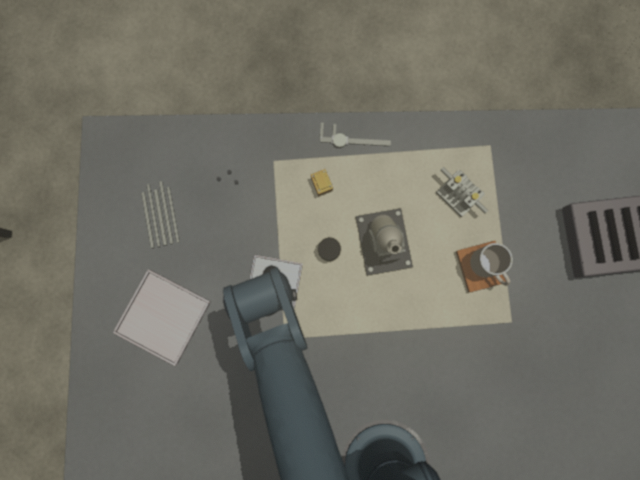

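The cap stands in the tray at wrist (323,112), clear of the rim. The mug, block and crank look unmoved. I'll check flatness and the bystanders numerically.

```bash
python3 - <<'E'
from h import *
import pickle
d=pickle.load(open("cam0.pkl","rb"))
W=pickle.load(open("w21.pkl","rb"));g=W["frame"].max(2);m=np.zeros(g.shape,np.uint8);m[60:165,275:375]=(g[60:165,275:375]<45)*255
m=cv2.morphologyEx(m,cv2.MORPH_OPEN,np.ones((5,5)))
c=max(cv2.findContours(m,0,2)[0],key=cv2.contourArea);x,y,w,h=cv2.boundingRect(c);print("obs",x,y,x+w-1,y+h-1)
def ext(cx,cy,n,zs=((.005,.023),(.03,.0215))):
    u=np.cross(n,[1,0,0]);u/=np.linalg.norm(u);v=np.cross(n,u)
    P=np.array([proj(W,np.array([cx,cy,.004])+n*z+r*(np.cos(t)*u+np.sin(t)*v)) for z,r in zs for t in np.linspace(0,6.28,90)]);return P.min(0),P.max(0)
from scipy.optimize import fsolve
for nm,n in(("flat",[0,0,1]),("lean10 robot",[-.174,0,.985]),("lean10 away",[.174,0,.985]),("lean10 y",[0,.174,.985])):
    n=np.array(n,float)
    f=lambda q:sum(ext(q[0],q[1],n))/2-np.array([x+w/2-.5,y+h/2-.5])
    q=fsolve(f,[.51,.295],epsfcn=1e-6);a,b=ext(*q,n);print(nm,q.round(4),a.round(1),b.round(1))
for n,im in(("side","s21"),("top","t21")):
    A=d[n]["frame"].astype(int);B=pickle.load(open(im+".pkl","rb"))["frame"].astype(int);D=np.abs(A-B).max(2)
    for nm,(u0,v0,u1,v1) in dict(side=dict(mug=(275,345,345,415),block=(358,262,390,287),crank=(360,335,418,390)),top=dict(mug=(455,238,516,295),block=(305,166,337,198),crank=(430,162,490,220)))[n].items():
        print(n,nm,(D[v0:v1,u0:u1]>30).mean().round(4))
E
```

```text
obs 287 75 358 149
flat [0.507  0.2974] [287.7  75.5] [357.3 148.5]
lean10 robot [0.5102 0.2974] [287.4  73.3] [357.6 150.7]
lean10 away [0.5041 0.2977] [287.6  72.7] [357.4 151.3]
lean10 y [0.5071 0.2945] [285.2  75. ] [359.8 149. ]
side mug 0.0
side block 0.0
side crank 0.0
top mug 0.0
top block 0.0
top crank 0.0
```

```bash
python3 -c "
from rig import *
print(sign_off())"
```

```text
the job is handed in; nothing more can be done
None
```

I opened the bottle and set its cap in the 135 mm tray, open side down, then let go and handed the job in at about 20.4 s. No verdict is reported.

**How it went:** The tool could not tilt, so I gripped the cap with the tool vertical. I pressed along the bottle's lean and turned anticlockwise in two strokes with a regrip between them. The cap then drew straight off with almost no force. In the tray I brought it upright by pressing its edge against the floor before releasing it.

**Last checks:**
- **Cap:** the wrist image fits a flat-standing cap best, at about (0.507, 0.297). That is about 23 mm from the tray's centre and clear of the rim.
- **Bystanders:** the mug, brass block and crank show no change from the first side and top pictures.
- **Robot:** the arm is clear, with the gripper open and reading near zero force.

**Less clean points:**
- While pivoting the cap upright, the wrist force reached about 54 N (50 N of it downward) until I backed off; the wrist limit is 120 N. It probably came from the cap or the fingertips bearing on the tray floor, and I could not tell which. I don't believe the gripper's body, which has the 40 N limit, was touching anything.
- At release the cap may have settled the last few degrees by itself.
- One move call was refused because its lists were of unequal length, and I sent it again.

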